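# Stack the milling blank and hold the spring vice open

### The job

Get this blank ready for the technician: set the blue backing disc flat in the middle of the round steel plate and the ivory blank centred on top of it, setting each down rather than dropping it. Then pull the black handle of the spring vice out until the yellow pointer stands level with the red marker, and finish while still holding it there against the spring, so that the technician can put the stack in. Leave the tooth model, the teal block and the spatula where they are.

Things in the scene. Friction and masses are not known exactly. Their poses are not given: they have to be found in the camera images.
- plate: Round bright steel plate, 92 mm across, 10 mm thick, fixed on the table. Origin: centre of its underside, z up; its top is 10 mm above the origin.
- blue_disc: Loose flat blue plastic disc, 56 mm in diameter, 14 mm thick, 35 to 70 g. Origin: centre of its underside, z up.
- ivory_disc: Loose flat ivory-coloured disc (milling blank), 56 mm in diameter, 12 mm thick, 60 to 130 g. Origin: centre of its underside, z up. It and the blue disc change places at random.
- vice: Spring vice fixed on the table: grey base 160 x 100 x 12 mm, fixed jaw 52 mm high at its +x end, guide block 36 mm high at its -x end (outer face 95 mm from the origin), between them a sliding jaw 64 mm wide, 53 mm high. Origin: on the table under the sliding jaw at rest, z up. The handle is pulled along the vice's own -x, roughly towards the robot (yaw up to 20 degrees).
- handle (a point): Grip point on the sliding jaw's handle: an upright black round post, 22 mm in diameter, from 17 to 92 mm above the table, on a 10 mm rod with its axis 26 mm above the table. The point is on the post's axis, 68 mm above the table; at rest 145 mm from the vice's origin along its -x, 50 mm from the guide block. Moves with the jaw, axes parallel to the vice's.
- pointer (a point): Outer part of the yellow pointer, a bar 4 mm wide along the vice's x that sticks out of the sliding jaw's side (the vice's +y side), 30 mm above the table; it moves with the jaw and handle. Point: middle of its width, 48 mm to the vice's +y; axes parallel to the vice's.
- jaw (a joint): Travel of the sliding jaw, pointer and handle in m: 0 at rest, grows as the handle is pulled along the vice's -x, end stop at 0.07. A spring pulls it back: about 6 N at 0, rising by 1.2 N per 10 mm, plus about 0.8 N of friction; let go, it returns to 0.
- marker: Red upright tab, 10 mm wide along the vice's x, 12 mm along its y, 34 mm high, fixed beside the vice base on its +y side. Origin: centre of its underside; axes parallel to the vice's. It stands 32 to 55 mm from the resting pointer along the vice's -x; the pointer is level with it when both have the same x in the vice's axes.
- model: Bystander: tooth model, blue base 60 x 64 x 12 mm with an arch of ivory teeth to 29 mm high. Origin: centre of its underside.
- teal_block: Bystander: teal round block, 54 mm across at the foot, 40 mm at the top, 42 mm high. Origin: centre of its underside.
- spatula: Bystander: steel spatula, 170 mm long, lying along its own x. Origin: under its middle.
Mind the look-alikes: they are no part of the job. Of the things that look like the ivory_disc, the smallest one is meant.

How it is judged:
By the outcome, as a careful person would: the job done as asked, in the order asked, and still so for the second after the job is handed in, while the arm keeps its last pose, push and grip.
It also fails if it takes over 54 s, if anything falls off the work surface, if the arm or the gripper's body presses on something with over 40 N, if the wrist force passes 120 N, or if a joint passes its speed limit or range.

### The arm

A 7-joint arm with a two-finger parallel gripper is mounted at the origin on the work surface. World frame = base frame: x ahead of the robot, y to its left, z up, the work surface at z = 0. Lengths are in m, angles in rad, forces in N, time in s.
With the tool pointing down it reaches from about 0.425 to 0.925 m from the base axis. Payload 6.8 kg.
Tool frame: the origin (TCP) lies on the centre line of the jaws, within the pads' length; the fingertips stand 14 mm ahead of it and the grasp point (between the pads) lies 5 mm behind it (bot.finger_overhang is the distance from the TCP to the fingertips, in m); z points along the fingers, y is the line along which they close (so a half turn about z gives the same grasp; the last joint's range is limited). The gripper opens to 85 mm and grips with 20 to 120 N. Pads are 22 mm wide; open, the fingers measure 114 mm over their backs; the gripper's body (76 mm by 85 mm) begins 54 mm behind the grasp point. The pads swing forward as they close: fully open they stand 13 mm farther back than shut.
Start: joints at [1.071, 0.477, 0.022, 1.555, -0.011, 1.109, -0.083], TCP at [0.258, -0.624, 0.245] pointing down, gripper open.
Joint ranges: [-2.96, 2.96], [-0.34, 2.1], [-1.41, 1.46], [0.24, 2.44], [-1.37, 4.51], [0.17, 1.92], [-2.96, 2.96]. Speed limits (rad/s): [2.39, 2.39, 3.14, 3.14, 3.14, 3.14, 3.14].

### API

Orientations are given as a unit quaternion [w, x, y, z].
In Python, from station import bot gives the robot as it stands.
- The arm moves only by the shell command python3 -m inch 'ROWS' [OPENING] [FORCE]. ROWS is JSON, a list of rows, each a list of 4 numbers: the shift along the tool's x, y, z in m, then the turn about the tool's z in degrees. A call has 1 to 12 rows; each row shifts and turns the commanded pose from where the row before left it, along the tool's axes as they then stand; what a row does not reach is not made up. A row lasts 1/10 s, in which the tool goes at most 50 mm and 8.59 degrees, less where a joint would pass 70% of its speed; a pose out of reach is approached as far as the arm can. A call is refused whole if a number of a shift passes 0.05 or a number of a turn 8.59, either way. A call with a gripper value outside its range is refused whole. OPENING is the finger opening in m, from 0 to 0.0854, set as the call begins (- or left out, the last holds). The fingers move at their own pace and stop on an object; FORCE is the grip in N (left out, the last holds). Time passes only in rows, so rows that do not move let the fingers close. It gives the time, the measured TCP pose, the force, the opening and the grip force at its end, in the units of the state.
- bot.get_obs(): the state, without advancing time (a new reading comes with each control period).
- bot.read_camera(name): name is "scene" or "top"; returns a dict with "color" (480x640x3 uint8, red, green, blue), "mtx" (3x3 intrinsics, pixels), "dist_coeffs" ([k1, k2, p1, p2, k3] as OpenCV has them; the pictures are not rectified), "world_from_camera" (4x4, takes a point from camera to world coordinates). Camera axes: x right, y up, looking along -z (the intrinsics and any distortion apply to the point x, -y, -z); pixel columns grow to the right and rows downward; lengths in m; the calibration is good to about 2 mm. A picture is of the moment at which its call begins. There is no depth.
- bot.hand_in(): hands the job in; it is judged then, once.
The state is a dict: "t": time; "q": joint angles; "joint_vel": joint speeds; "joint_torque": joint torques, N m; "eef_pos": TCP position; "tool_rot": TCP orientation; "contact_force": force on the tool from outside, world axes, zero at the start; "torque": the same for the moment, N m; "gripper_width": opening from 0.0 (shut) to 1.0 (fully open); "grasp_force": force on a finger pad.
Only numpy, scipy, OpenCV 4.12 (cv2) and the standard library are available. Lean on these libraries where they do the work, as an engineer would, in place of code of your own. Each camera call takes 0.05 s, during which the arm holds its last target. There are 200 camera calls.

## Working session

There is one attempt and no reset: what is moved stays moved. The work goes in short steps, Python scripts to look and compute and a shell command to move; the robot and the scene stay as the last step left them, time stands still between calls to the robot, and variables do not carry over. Pictures are saved under pics/ and viewed, at most 10 in all, crops included, and the job is handed in when it is done.

```bash
mkdir -p pics; ls; python3 - <<'E'
from station import bot
import cv2,numpy as np
for n in("top","scene"):
    c=bot.read_camera(n); cv2.imwrite(f"pics/{n}0.png",c["color"][:,:,::-1]); np.savez(f"{n}0.npz",**c)
    print(n,c["mtx"].tolist(),c["dist_coeffs"],np.round(c["world_from_camera"],3).tolist())
o=bot.get_obs();print(o["eef_pos"],o["tool_rot"],o["t"],o["contact_force"])
E
```

```text
pics
top [[442.60796212063514, 0.0, 317.1233772057084], [0.0, 442.60796212063514, 240.23509657985798], [0.0, 0.0, 1.0]] [-0.07562023  0.          0.          0.          0.        ] [[0.1, 0.974, -0.203, 0.373], [-0.995, 0.098, -0.02, -0.004], [0.001, 0.204, 0.979, 1.045], [0.0, 0.0, 0.0, 1.0]]
scene [[436.1704873540187, 0.0, 318.19803182959424], [0.0, 436.1704873540187, 239.44078531559543], [0.0, 0.0, 1.0]] [-0.01285734  0.          0.          0.          0.        ] [[0.045, -0.643, 0.765, 1.293], [0.999, 0.038, -0.027, -0.027], [-0.012, 0.765, 0.644, 0.684], [0.0, 0.0, 0.0, 1.0]]
[ 0.25756923 -0.62336337  0.24441139] [-8.16785440e-04  9.80864382e-01  1.94690385e-01 -2.24973441e-04] 0.1 [ 0.53948481 -0.3094247   0.47283921]
```

View pics/top0.png

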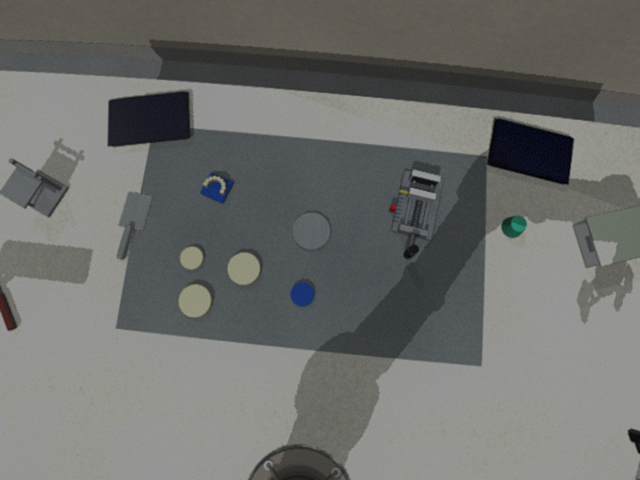

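View pics/scene0.png

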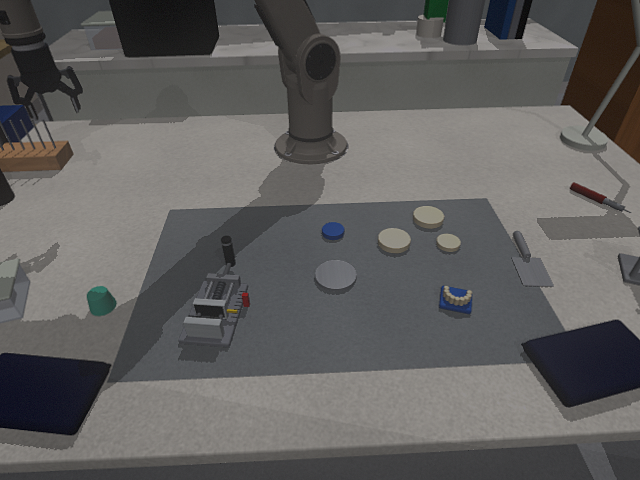

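Top view: plate (311,230), blue disc (302,294), vice with handle (411,251) and red marker (393,208). The ivory candidates are (192,258), (244,268) and (195,300). (192,258) is the smallest, so it fits the description. I'll measure them and confirm in a crop.

```bash
cat > h.py <<'E'
import numpy as np,cv2
def ray(c,px):
    u=cv2.undistortPoints(np.array(px,float).reshape(-1,1,2),c["mtx"],c["dist_coeffs"]).reshape(-1,2)
    W=c["world_from_camera"]; d=np.c_[u[:,0],-u[:,1],-np.ones(len(u))]@W[:3,:3].T
    return W[:3,3],d
def plane(c,px,z):
    o,d=ray(c,px); return o+d*((z-o[2])/d[:,2])[:,None]
def two(c1,p1,c2,p2):
    o1,d1=ray(c1,[p1]);o2,d2=ray(c2,[p2]);d1=d1[0];d2=d2[0]
    s=np.linalg.lstsq(np.c_[d1,-d2],o2-o1,rcond=None)[0]
    a=o1+s[0]*d1;b=o2+s[1]*d2; return (a+b)/2,np.linalg.norm(a-b)
def masks(img):
    h=cv2.cvtColor(img,cv2.COLOR_RGB2HSV);r=lambda a,b:cv2.inRange(h,a,b)
    return dict(blue=r((108,150,60),(128,255,255)),ivory=r((18,35,110),(35,120,255)),
      yellow=r((20,130,80),(35,255,255)),red=cv2.bitwise_or(r((0,140,70),(8,255,255)),r((172,140,70),(180,255,255))))
def blobs(m,amin,roi=None):
    out=[]
    for k in cv2.findContours(m,cv2.RETR_EXTERNAL,cv2.CHAIN_APPROX_NONE)[0]:
        if cv2.contourArea(k)>=amin: out.append(k.reshape(-1,2))
    return out
def circ(P):  # hull-circle fit in the plane
    A=np.c_[2*P[:,:2],np.ones(len(P))];s=np.linalg.lstsq(A,(P[:,:2]**2).sum(1),rcond=None)[0]
    return s[:2],2*np.sqrt(s[2]+s[:2]@s[:2])
E
python3 - <<'E'
from h import *
for n in("top","scene"):
    c=dict(np.load(n+"0.npz"));M=masks(c["color"])
    for k,z,a in(("blue",.014,60),("ivory",.012,60),("yellow",.03,3),("red",.034,5)):
        for b in blobs(M[k],a):
            m=b.mean(0)
            if not(100<m[0]<560 and 120<m[1]<345):continue
            P=plane(c,b,z);cc,d=circ(P) if len(b)>12 else (P.mean(0)[:2],0)
            print(n,k,m.round(1),len(b),cc.round(4),round(float(d),4),"ext",np.ptp(P,0)[:2].round(3))
c=dict(np.load("top0.npz"))["color"][:,:,::-1]
a=cv2.resize(c[235:325,165:325],None,fx=5,fy=5,interpolation=cv2.INTER_CUBIC)[:, :400*2]
a=cv2.resize(a,(400,225));a=cv2.resize(c[240:325,170:270],(400,340),interpolation=cv2.INTER_CUBIC)
b=cv2.resize(c[155:265,370:450],(400,550),interpolation=cv2.INTER_CUBIC)
o=np.zeros((550,800,3),np.uint8);o[:340,:400]=a;o[:,400:]=b
cv2.imwrite("pics/crop.png",np.clip(o*1.3,0,255).astype(np.uint8))
E
```

```text
top blue [302. 294.] 64 [0.456  0.0395] 0.052 ext [0.052 0.052]
top blue [218.8 189.8] 102 [0.6888 0.2741] 0.0552 ext [0.06  0.073]
top ivory [194.5 300.2] 91 [0.4161 0.2877] 0.0733 ext [0.074 0.075]
top ivory [243.2 268.7] 95 [0.5031 0.1834] 0.0733 ext [0.075 0.075]
top ivory [191.3 257.5] 62 [0.5148 0.3111] 0.052 ext [0.053 0.054]
top ivory [215.9 182.3] 65 [0.6959 0.2836] 0.0473 ext [0.04  0.054]
top yellow [403.3 191.5] 17 [ 0.7219 -0.1776] 0.0124 ext [0.007 0.017]
top red [392.4 207.6] 18 [ 0.6781 -0.1534] 0.0137 ext [0.016 0.012]
scene blue [457.5 291.2] 38 [0.6809 0.283 ] 0.0264 ext [0.026 0.034]
scene blue [453.3 302.4] 109 [0.699  0.2729] 0.0618 ext [0.073 0.068]
scene blue [332.7 228.9] 49 [0.458 0.038] 0.0499 ext [0.048 0.052]
scene ivory [456.8 294.4] 76 [0.6771 0.2849] 0.0472 ext [0.041 0.055]
scene yellow [231.5 310.5] 22 [ 0.7213 -0.1792] 0.0138 ext [0.009 0.019]
scene red [245.1 299.5] 34 [ 0.6972 -0.1527] 0.0264 ext [0.035 0.015]
```

View pics/crop.png

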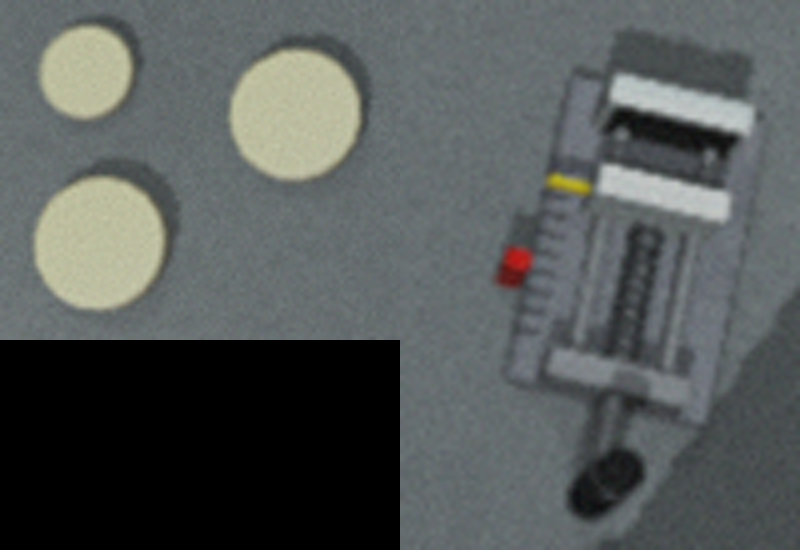

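The crop confirms (192,258): about 56 mm, where the other two are about 75 mm. Next come the plate, vice yaw, handle and marker.

```bash
python3 - <<'E'
from h import *
t=dict(np.load("top0.npz"));s=dict(np.load("scene0.npz"))
# plate: top view
for c,(x,y),n in((t,(311,230),"top"),(s,(336,276),"scene")):
    g=cv2.GaussianBlur(cv2.cvtColor(c["color"],cv2.COLOR_RGB2GRAY),(3,3),0).astype(float)
    W=np.linalg.inv(c["world_from_camera"])
    p0=plane(c,[(x,y)],.010)[0]
    for it in range(3):
        pts=[];rs=np.arange(.036,.056,.0005)
        for a in np.linspace(0,2*np.pi,72,endpoint=False):
            P=p0+np.c_[rs*np.cos(a),rs*np.sin(a),0*rs];q=(np.c_[P,np.ones(len(P))]@W.T)[:,:3]
            px=cv2.projectPoints(q*[1,-1,-1],np.zeros(3),np.zeros(3),c["mtx"],c["dist_coeffs"])[0].reshape(-1,2).astype(np.float32)
            v=cv2.remap(g.astype(np.float32),px[:,0:1],px[:,1:2],cv2.INTER_LINEAR)[:,0]
            i=np.argmax(np.abs(v[6:]-v[:-6]))+3; pts.append(P[i])
        pts=np.array(pts);cc,d=circ(pts)
        r=np.abs(np.hypot(*(pts[:,:2]-cc).T)-d/2);cc,d=circ(pts[r<np.median(r)*2.5+1e-4]);p0=np.r_[cc,.01]
    print(n,"plate",cc.round(4),round(d,4))
# ivory mask in scene
m=cv2.inRange(cv2.cvtColor(s["color"],cv2.COLOR_RGB2HSV),(15,20,95),(40,130,255));m[:, :350]=0;m[:200]=0;m[260:]=0
for b in blobs(m,40):
    cc,d=circ(plane(s,b,.009)); print("scene ivory",b.mean(0).round(),cc.round(4),round(d,4))
F=lambda x,y:(370+(x-400)/5-.4,155+y/5-.4)
for n,x,y,z in(("slidejaw back-left",600,172,.053),("back-right",730,190,.053),("frontL",600,196,.053),("frontR",728,220,.053),("fixL",615,75,.052),("fixR",755,105,.052),("markertop",518,260,.034),("posttop",625,469,.092),("postbot",588,500,.017),("ptrL",550,181,.03),("ptrR",590,186,.03),("baseFL",508,380,.012),("baseBL",577,72,.012)):
    print(n,plane(t,[F(x,y)],z)[0].round(4))
c=s["color"][:,:,::-1]
cv2.imwrite("pics/crop2.png",np.clip(cv2.resize(c[225:350,170:270],(480,600),interpolation=cv2.INTER_CUBIC)*1.3,0,255).astype(np.uint8))
E
```

```text
top plate [0.6096 0.0347] 0.0894
scene plate [0.6098 0.033 ] 0.0903
scene ivory [449. 243.] [0.5169 0.3104] 0.0568
scene ivory [394. 241.] [0.4998 0.1823] 0.08
scene ivory [428. 217.] [0.4136 0.2869] 0.0823
slidejaw back-left [ 0.7224 -0.1881  0.053 ]
back-right [ 0.7199 -0.25    0.053 ]
frontL [ 0.7106 -0.1887  0.053 ]
frontR [ 0.7051 -0.2496  0.053 ]
fixL [ 0.772  -0.1928  0.052 ]
fixR [ 0.764  -0.2605  0.052 ]
markertop [ 0.6812 -0.155   0.034 ]
posttop [ 0.5731 -0.1994  0.092 ]
postbot [ 0.5722 -0.1982  0.017 ]
ptrL [ 0.7235 -0.1685  0.03  ]
ptrR [ 0.7229 -0.1879  0.03  ]
baseFL [ 0.6277 -0.1573  0.012 ]
baseBL [ 0.7877 -0.1815  0.012 ]
```

View pics/crop2.png

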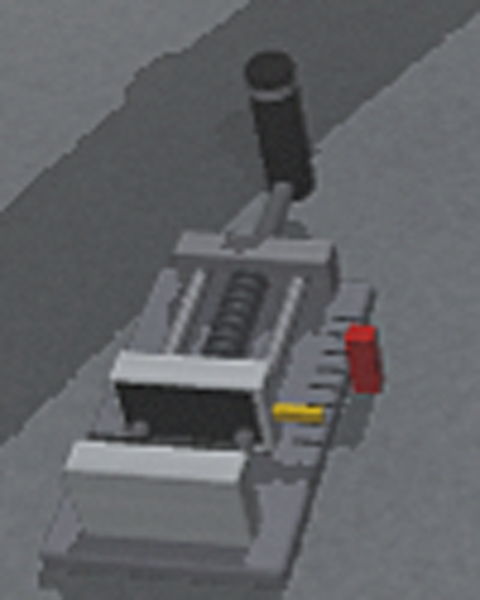

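Scene crop: post top is at crop (270,72), marker top at (361,333) and pointer at (300,411), all agreeing with the top view. Vice yaw is about -8.6° from the base's long edge, and the travel needed is about 45 mm. I'll turn the tool square and approach the blue disc.

```bash
python3 - <<'E'
from h import *
from station import bot
print(bot.finger_overhang)
t=dict(np.load("top0.npz"));s=dict(np.load("scene0.npz"))
print(plane(s,[(225.9,239.6)],.092),plane(s,[(244.8,294)],.034))
E
python3 -m inch '[[0,0,0,7.5],[0,0,0,7.5],[0,0,0,7.5],[0.04,-0.04,0,0],[0.04,-0.04,0,0],[0.04,-0.04,0,0],[0.04,-0.04,0,0],[0.04,-0.04,0,0],[0,-0.04,0,0],[0,-0.04,0,0],[0,-0.04,0,0],[0,-0.04,0,0]]' 0.0854 60
```

```text
0.014
[[ 0.57804256 -0.19767295  0.092     ]] [[ 0.68266392 -0.15601398  0.034     ]]
t: 1.3
eef_pos: [0.4345, -0.2854, 0.2449]
tool_rot: [-0.0, 1.0, -0.0, -0.0]
contact_force: [0.6, 0.3, 0.3]
gripper_width: 1.002
grasp_force: 0.0
```

```bash
python3 -m inch '[[0.02,-0.04,0.01,0],[0,-0.04,0.02,0],[0,-0.04,0.02,0],[0,-0.04,0.02,0],[0,-0.04,0.02,0],[0,-0.04,0.02,0],[0,-0.04,0.02,0],[0,-0.03,0.02,0],[0,0,0,0],[0,0,0,0]]'
```

```text
t: 2.3
eef_pos: [0.4546, 0.023, 0.0948]
tool_rot: [0.0, 1.0, 0.0, -0.001]
contact_force: [0.2, -0.1, 0.6]
gripper_width: 1.002
grasp_force: 0.0
```

```bash
python3 -m inch '[[0.002,-0.016,0.02,0],[0,0,0.03,0],[0,0,0.02,0],[0,0,0.01,0],[0,0,0,0],[0,0,0,0]]'; python3 -m inch '[[0,0,0,0],[0,0,0,0],[0,0,0,0],[0,0,0,0],[0,0,0,0],[0,0,0,0],[0,0,0,0],[0,0,0,0]]' 0.045 40
```

```text
t: 2.9
eef_pos: [0.4578, 0.038, 0.0161]
tool_rot: [0.0, 1.0, -0.001, 0.001]
contact_force: [0.4, -0.6, 1.1]
gripper_width: 0.998
grasp_force: 0.0
t: 3.7
eef_pos: [0.4579, 0.0387, 0.0167]
tool_rot: [0.0, 1.0, -0.001, 0.001]
contact_force: [-2.9, -0.9, 13.9]
gripper_width: 0.628
grasp_force: 39.3
```

```bash
python3 -m inch '[[0,0,-0.01,0],[0,0,-0.02,0],[0,0,-0.02,0],[0,0,-0.02,0],[0,0,0,0],[0,0,0,0]]'; python3 - <<'E'
from h import *
from station import bot
o=[]
for n,(x,y) in(("top",(302,280)),("scene",(333,220))):
    c=bot.read_camera(n);o.append(cv2.resize(c["color"][y-50:y+50,x-50:x+50,::-1],(400,400),interpolation=cv2.INTER_CUBIC))
cv2.imwrite("pics/g1.png",np.hstack(o))
E
```

```text
t: 4.3
eef_pos: [0.4574, 0.0387, 0.0858]
tool_rot: [-0.0, 1.0, -0.001, 0.001]
contact_force: [0.6, 0.1, -1.5]
gripper_width: 0.629
grasp_force: 42.2
```

View pics/g1.png

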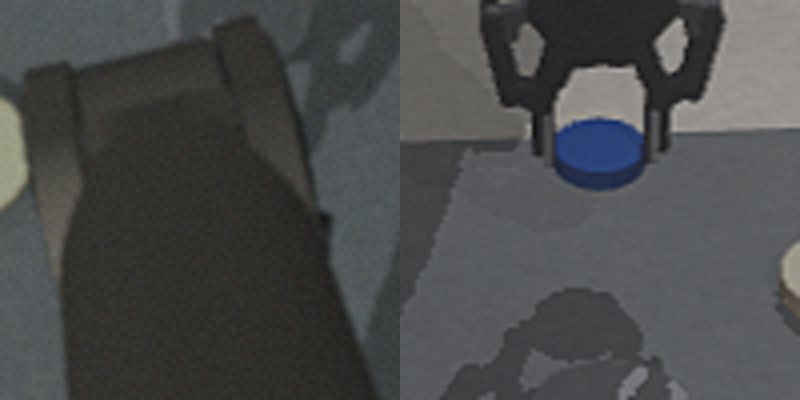

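The disc is held level between the pads (scene crop about (600,150)). Now to the plate at (0.610,0.034).

```bash
python3 -m inch '[[0.02,0,0,0],[0.03,0.002,0,0],[0.03,0.003,0,0],[0.03,0,0,0],[0.03,0,0,0],[0.012,0,0.015,0],[0,0,0.015,0],[0,0,0,0],[0,0,0,0],[0,0,0,0]]'
```

```text
t: 5.4
eef_pos: [0.6084, 0.0336, 0.0555]
tool_rot: [0.0, 1.0, -0.0, -0.0]
contact_force: [-0.0, 0.2, -0.7]
gripper_width: 0.629
grasp_force: 42.3
```

```bash
python3 -m inch '[[0.0015,-0.0005,0.01,0],[0,0,0.01,0],[0,0,0.004,0],[0,0,0.003,0],[0,0,0,0],[0,0,0,0]]'
```

```text
t: 6.0
eef_pos: [0.6108, 0.0341, 0.0283]
tool_rot: [-0.0, 1.0, -0.0, 0.0]
contact_force: [0.2, 0.2, -0.8]
gripper_width: 0.622
grasp_force: 42.3
```

```bash
python3 -m inch '[[-0.001,0,0.001,0],[0,0,0,0]]';python3 -m inch '[[0,0,0.001,0],[0,0,0,0]]';python3 -m inch '[[0,0,0.001,0],[0,0,0,0]]'
```

```text
t: 6.2
eef_pos: [0.6096, 0.0341, 0.0274]
tool_rot: [-0.0, 1.0, -0.0, 0.0]
contact_force: [0.6, 0.3, 0.2]
gripper_width: 0.625
grasp_force: 42.3
t: 6.4
eef_pos: [0.6098, 0.0341, 0.0269]
tool_rot: [0.0, 1.0, -0.0, 0.0]
contact_force: [-0.9, -1.2, 4.6]
gripper_width: 0.626
grasp_force: 42.8
t: 6.6
eef_pos: [0.6098, 0.0341, 0.0268]
tool_rot: [0.0, 1.0, -0.001, 0.0]
contact_force: [-4.1, 0.1, 12.9]
gripper_width: 0.626
grasp_force: 43.6
```

Seated. Release, lift, and move to above the ivory disc.

```bash
python3 -m inch '[[0,0,0,0],[0,0,0,0],[0,0,0,0],[0,0,0,0],[0,0,-0.01,0],[0,0,-0.02,0],[0,0,-0.03,0],[0,0,-0.02,0]]' 0.0854; python3 -m inch '[[-0.02,-0.04,0,0],[-0.02,-0.04,0,0],[-0.02,-0.04,0,0],[-0.02,-0.04,0,0],[-0.014,-0.04,0,0],[0,-0.04,0,0],[0,-0.037,0,0],[0,0,0,0],[0,0,0,0]]'; python3 - <<'E'
from h import *
from station import bot
c=bot.read_camera("top");s=bot.read_camera("scene")
o=bot.get_obs();print(o["eef_pos"])
for n,c in(("top",c),("scene",s)):
    for b in blobs(masks(c["color"])["blue"],60):
        cc,d=circ(plane(c,b,.024)); print(n,b.mean(0).round(),cc.round(4),round(d,4))
E
```

```text
t: 7.4
eef_pos: [0.6104, 0.0342, 0.1077]
tool_rot: [-0.0, 1.0, -0.0, 0.001]
contact_force: [0.2, 0.4, 0.7]
gripper_width: 0.997
grasp_force: 0.0
t: 8.3
eef_pos: [0.5156, 0.3121, 0.1057]
tool_rot: [-0.0, 1.0, 0.001, 0.0]
contact_force: [-0.6, -1.0, 0.3]
gripper_width: 1.001
grasp_force: 0.0
[0.51625553 0.30956119 0.10541094]
top [311. 230.] [0.6074 0.034 ] 0.0521
top [219. 190.] [0.6866 0.2717] 0.0543
scene [455. 305.] [0.7179 0.2668] 0.0501
scene [457. 291.] [0.6903 0.2778] 0.0252
scene [335. 269.] [0.61   0.0323] 0.0515
scene [  8. 111.] [-0.2967 -1.1317] 0.111
scene [510.  11.] [-1.5622  1.4378] 0.5277
```

Blue is centred to about 1 mm. Descend on the ivory disc and grip it.

```bash
python3 -m inch '[[0,-0.001,0.03,0],[0,0,0.03,0],[0,0,0.02,0],[0,0,0.01,0],[0,0,0,0],[0,0,0,0]]'; python3 -m inch '[[0,0,0,0],[0,0,0,0],[0,0,0,0],[0,0,0,0],[0,0,0,0],[0,0,0,0]]' 0.045 40
```

```text
t: 9.0
eef_pos: [0.5167, 0.3118, 0.0161]
tool_rot: [-0.0, 1.0, -0.001, 0.0]
contact_force: [-0.2, 0.3, 0.6]
gripper_width: 1.001
grasp_force: 0.0
t: 9.6
eef_pos: [0.5166, 0.3126, 0.017]
tool_rot: [-0.0, 1.0, -0.001, 0.001]
contact_force: [-1.4, -1.0, 9.2]
gripper_width: 0.624
grasp_force: 40.1
```

```bash
python3 -m inch '[[0,0,-0.02,0],[0,0,-0.03,0],[0,0,-0.03,0],[0,0.02,0,0],[0.02,0.04,0,0],[0.02,0.04,0,0],[0.02,0.04,0,0],[0.02,0.04,0,0],[0.012,0.04,0,0],[0,0.04,0,0],[0,0.018,0,0],[0,0,0,0]]'; python3 -m inch '[[0,0,0,0],[0,0,0,0]]'
```

```text
t: 10.8
eef_pos: [0.6069, 0.0283, 0.0946]
tool_rot: [0.001, 1.0, -0.004, -0.001]
contact_force: [0.4, -0.6, -0.8]
gripper_width: 0.623
grasp_force: 42.2
t: 11.0
eef_pos: [0.6074, 0.0359, 0.0952]
tool_rot: [-0.001, 1.0, 0.001, -0.0]
contact_force: [0.4, 0.1, -0.4]
gripper_width: 0.621
grasp_force: 42.2
```

```bash
python3 -m inch '[[0.002,0.002,0.02,0],[0,0,0.02,0],[0,0,0.005,0],[0,0,0.003,0],[0,0,0.002,0],[0,0,0,0],[0,0,0,0]]'
```

```text
t: 11.7
eef_pos: [0.6102, 0.0323, 0.046]
tool_rot: [-0.0, 1.0, -0.0, 0.001]
contact_force: [1.0, 0.8, -0.8]
gripper_width: 0.621
grasp_force: 42.3
```

```bash
python3 -m inch '[[-0.001,-0.0015,0.002,0],[0,0,0.001,0],[0,0,0,0]]';python3 -m inch '[[0,0,0.001,0],[0,0,0,0]]';python3 -m inch '[[0,0,0.001,0],[0,0,0,0]]'
```

```text
t: 12.0
eef_pos: [0.6085, 0.0337, 0.0423]
tool_rot: [-0.0, 1.0, -0.0, -0.0]
contact_force: [0.2, 0.4, -0.8]
gripper_width: 0.62
grasp_force: 42.3
t: 12.2
eef_pos: [0.6086, 0.0335, 0.0412]
tool_rot: [0.0, 1.0, -0.0, 0.0]
contact_force: [-0.4, -0.2, -0.5]
gripper_width: 0.62
grasp_force: 42.3
t: 12.4
eef_pos: [0.6088, 0.0335, 0.0411]
tool_rot: [0.0, 1.0, -0.001, 0.0]
contact_force: [-2.2, 0.2, 6.7]
gripper_width: 0.621
grasp_force: 43.1
```

Seated. Release, lift, go above the handle, and check the stack.

```bash
python3 -m inch '[[0,0,0,0],[0,0,0,0],[0,0,0,0],[0,0,0,0],[0,0,-0.01,0],[0,0,-0.03,0],[0,0,-0.04,0],[0,0,-0.04,0],[0,0,-0.01,0]]' 0.0854; python3 -m inch '[[0,0.04,0,0],[-0.01,0.04,0,0],[-0.01,0.04,0,0],[-0.01,0.04,0,0],[-0.003,0.04,0,0],[0,0.032,0,0],[0,0,0,8.5],[0,0,0,0],[0,0,0,0],[0,0,0,0]]' 0.06; python3 - <<'E'
from h import *
from station import bot
c=bot.read_camera("top");s=bot.read_camera("scene")
print(bot.get_obs()["eef_pos"])
for n,c in(("top",c),("scene",s)):
    M=masks(c["color"]); m=cv2.inRange(cv2.cvtColor(c["color"],cv2.COLOR_RGB2HSV),(15,20,95),(40,130,255))
    for k,mm,z in(("ivory",m,.036),("blue",M["blue"],.024)):
      for b in blobs(mm,20):
        cc,d=circ(plane(c,b,z))
        if abs(cc[0]-.61)<.04 and abs(cc[1]-.034)<.04: print(n,k,b.mean(0).round(),cc.round(4),round(d,4))
cv2.imwrite("pics/st.png",np.hstack([cv2.resize(s["color"][225:305,285:385,::-1],(400,320),interpolation=cv2.INTER_CUBIC),cv2.resize(s["color"][180:300,165:315,::-1],(400,320),interpolation=cv2.INTER_CUBIC)]))
E
```

```text
t: 13.3
eef_pos: [0.6114, 0.0341, 0.176]
tool_rot: [-0.001, 1.0, -0.0, 0.004]
contact_force: [1.4, 0.4, 0.7]
gripper_width: 1.002
grasp_force: 0.0
t: 14.3
eef_pos: [0.5757, -0.197, 0.1704]
tool_rot: [-0.0, 0.997, -0.072, 0.0]
contact_force: [-0.4, 0.2, 0.4]
gripper_width: 0.702
grasp_force: 0.0
[ 0.57560589 -0.19729334  0.17034396]
top ivory [311. 229.] [0.6071 0.0332] 0.0544
scene ivory [335. 267.] [0.6121 0.0319] 0.0566
```

View pics/st.png

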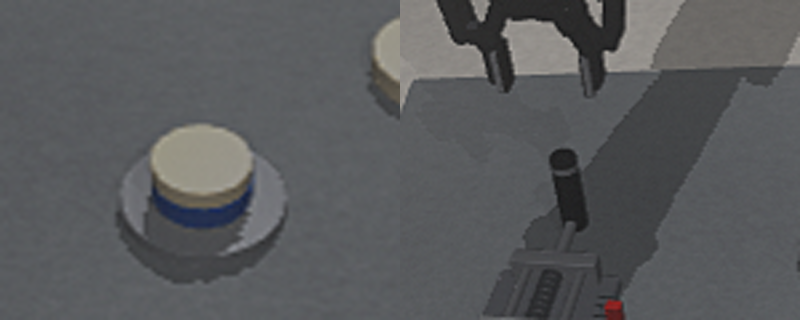

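The stack is flat and centred (crop (200,180)), with the open fingers above the post (crop (567,160)). Descend and grip the post.

```bash
python3 -m inch '[[0,0.001,0.02,0],[0,0,0.02,0],[0,0,0.02,0],[0,0,0.02,0],[0,0,0.02,0],[0,0,0.005,0],[0,0,0,0]]'; python3 -m inch '[[0,0,0,0],[0,0,0,0],[0,0,0,0],[0,0,0,0],[0,0,0,0],[0,0,0,0],[0,0,0,0]]' 0.01 90
```

```text
t: 15.1
eef_pos: [0.5749, -0.1988, 0.0648]
tool_rot: [-0.0, 0.997, -0.074, -0.001]
contact_force: [-0.2, -1.0, 0.3]
gripper_width: 0.699
grasp_force: 0.0
t: 15.8
eef_pos: [0.5761, -0.1988, 0.0667]
tool_rot: [-0.0, 0.997, -0.074, 0.001]
contact_force: [-1.6, 1.8, 4.9]
gripper_width: 0.237
grasp_force: 87.7
```

```bash
python3 -m inch '[[-0.004,0,0,0],[-0.006,0,0,0],[-0.006,0,0,0],[-0.006,0,0,0],[-0.006,0,0,0],[-0.006,0,0,0],[-0.006,0,0,0],[0,0,0,0],[0,0,0,0],[0,0,0,0]]'; cat > lv.py <<'E'
from h import *
from station import bot
u=np.array([np.cos(np.radians(8.6)),-np.sin(np.radians(8.6))])
t=bot.read_camera("top");s=bot.read_camera("scene");o=[]
print(bot.get_obs()["eef_pos"])
for n,c,c0 in(("top",t,"top0.npz"),("scene",s,"scene0.npz")):
    for c,l in((dict(np.load(c0)),"rest"),(c,"now")):
        M=masks(c["color"])
        for k,z in(("yellow",.032),("red",.034)):
            m=M[k].copy();m[:,:200]=0;m[:, 440:]=0;m[:150]=0;m[350:]=0
            if k=="red":
                v=cv2.cvtColor(c["color"],cv2.COLOR_RGB2HSV)[:,:,2]; m2=m.copy()
            B=sorted(blobs(m,2),key=len)
            if B:
                b=B[-1];mm=np.zeros_like(m);cv2.drawContours(mm,[b.reshape(-1,1,2)],-1,255,-1)
                ys,xs=np.nonzero(mm&m);p=np.array([xs.mean(),ys.mean()]);P=plane(c,[p],z if k=="yellow" else .017 if n=="scene" else .024)[0]
                print(n,l,k,p.round(1),P[:2].round(4),"along",round(float(P[:2]@u),4))
    x,y=(398,205) if n=="top" else (238,300)
    o.append(cv2.resize(c["color"][y-35:y+35,x-35:x+35,::-1],(400,400),interpolation=cv2.INTER_CUBIC))
import sys;cv2.imwrite(sys.argv[1],np.clip(np.hstack(o)*1.3,0,255).astype(np.uint8))
E
python3 lv.py pics/p1.png
```

```text
t: 16.8
eef_pos: [0.5399, -0.1935, 0.0668]
tool_rot: [0.0, 0.997, -0.074, 0.004]
contact_force: [10.2, -0.3, -4.2]
gripper_width: 0.236
grasp_force: 88.1
[ 0.53992663 -0.1934889   0.06679579]
top rest yellow [403.3 191.5] [ 0.7219 -0.1772] along 0.7403
top rest red [392.6 207.6] [ 0.6816 -0.1551] along 0.6971
top now yellow [400.2 205.8] [ 0.6855 -0.1719] along 0.7035
top now red [392.5 207.9] [ 0.6808 -0.1551] along 0.6964
scene rest yellow [231.5 310.5] [ 0.7233 -0.1788] along 0.7419
scene rest red [245.1 299.4] [ 0.6817 -0.1576] along 0.6977
scene now yellow [236.2 296.9] [ 0.6878 -0.1731] along 0.7059
scene now red [245.1 299.4] [ 0.6817 -0.1576] along 0.6977
```

View pics/p1.png

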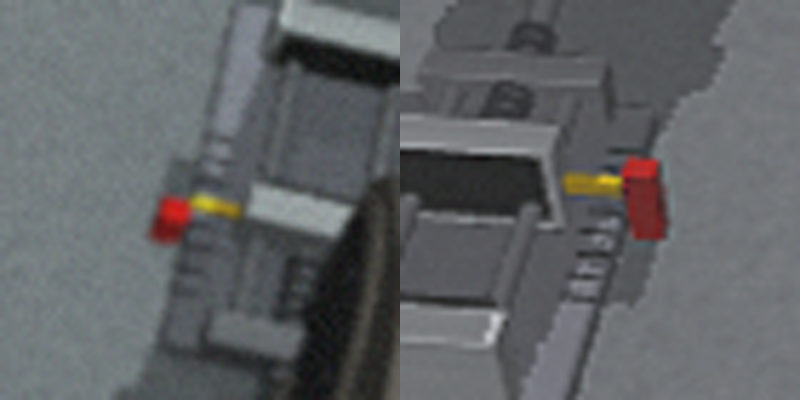

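Top crop: the pointer (215,207) still sits ahead of the marker top (177,213), about 7 mm short in both views. Pull 6 mm more.

```bash
python3 -m inch '[[-0.003,0,0,0],[-0.003,0,0,0],[0,0,0,0],[0,0,0,0],[0,0,0,0],[0,0,0,0]]'; cat >> lv.py <<'E'
# red top face: brightest cluster of red, in both views; pointer pixels
for n,c in(("top",t),("scene",s)):
    M=masks(c["color"]);v=c["color"][:,:,0].astype(int);m=M["red"].copy();m[:,:200]=0;m[:,440:]=0;m[:150]=0;m[350:]=0
    ys,xs=np.nonzero(m);r=v[ys,xs];th,_=cv2.threshold(r.astype(np.uint8),0,255,cv2.THRESH_OTSU)
    k=r>th;w=np.c_[xs[k],ys[k]].mean(0);P=plane(c,[w],.034)[0]
    print(n,"redtop",w.round(1),k.sum(),P[:2].round(4),"along",round(float(P[:2]@u),4))
    m=M["yellow"].copy();m[:,:200]=0;m[:,440:]=0;m[:150]=0;m[350:]=0;ys,xs=np.nonzero(m);r=v[ys,xs]
    print(sorted(zip(xs.tolist(),ys.tolist(),r.tolist())))
E
python3 lv.py pics/p2.png
```

```text
t: 17.5
eef_pos: [0.5342, -0.1927, 0.0668]
tool_rot: [0.0, 0.997, -0.074, 0.005]
contact_force: [9.7, -0.6, -5.0]
gripper_width: 0.237
grasp_force: 88.2
[ 0.53421168 -0.19268984  0.06678815]
top rest yellow [403.3 191.5] [ 0.7219 -0.1772] along 0.7403
top rest red [392.6 207.6] [ 0.6816 -0.1551] along 0.6971
top now yellow [399.5 207.9] [ 0.68   -0.1704] along 0.6979
top now red [392.5 207.8] [ 0.681  -0.1549] along 0.6965
scene rest yellow [231.5 310.5] [ 0.7233 -0.1788] along 0.7419
scene rest red [245.1 299.4] [ 0.6817 -0.1576] along 0.6977
scene now yellow [236.5 294.8] [ 0.6822 -0.1732] along 0.7004
scene now red [245.1 299.4] [ 0.6817 -0.1576] along 0.6977
top redtop [393.2 206.5] 18 [ 0.6815 -0.155 ] along 0.697
[(396, 207, 150), (396, 208, 118), (397, 207, 151), (397, 208, 131), (398, 207, 149), (398, 208, 136), (399, 207, 136), (399, 208, 126), (399, 209, 80), (400, 207, 114), (400, 208, 118), (401, 208, 123), (401, 209, 97), (402, 208, 117), (402, 209, 105), (403, 208, 111), (403, 209, 110)]
scene redtop [244.6 294.1] 17 [ 0.6828 -0.1563] along 0.6985
[(232, 294, 95), (232, 295, 87), (233, 293, 108), (233, 294, 111), (233, 295, 104), (233, 296, 90), (234, 293, 100), (234, 294, 111), (234, 295, 102), (234, 296, 93), (235, 294, 113), (235, 295, 102), (235, 296, 103), (236, 294, 114), (236, 295, 101), (236, 296, 101), (237, 294, 113), (237, 295, 102), (237, 296, 102), (238, 294, 128), (238, 295, 114), (238, 296, 100), (239, 294, 170), (239, 295, 112), (239, 296, 100), (240, 294, 166), (240, 295, 110), (240, 296, 98), (241, 294, 160), (241, 295, 117), (241, 296, 95)]
```

View pics/p2.png

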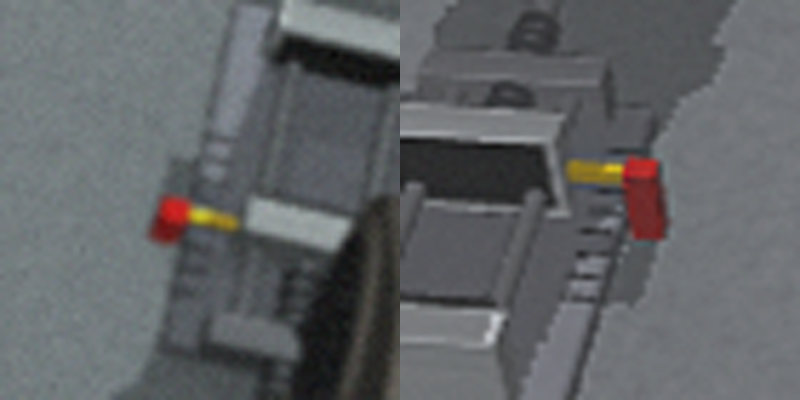

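Nearly level, about 1 mm short. Pull 1 mm more and recheck by numbers.

```bash
python3 -m inch '[[-0.001,0,0,0],[0,0,0,0],[0,0,0,0],[0,0,0,0]]'; python3 lv.py pics/p3.png | grep -E "now|redtop"
```

```text
t: 18.0
eef_pos: [0.5335, -0.1926, 0.0668]
tool_rot: [0.0, 0.997, -0.074, 0.005]
contact_force: [11.2, -0.3, -6.1]
gripper_width: 0.237
grasp_force: 88.2
top now yellow [399.5 208.1] [ 0.6797 -0.1704] along 0.6976
top now red [392.5 207.8] [ 0.681  -0.1549] along 0.6965
scene now yellow [236.5 294.6] [ 0.6814 -0.1732] along 0.6997
scene now red [245.1 299.4] [ 0.6818 -0.1575] along 0.6977
top redtop [393.2 206.5] 18 [ 0.6815 -0.155 ] along 0.697
scene redtop [244.6 294.1] 17 [ 0.6828 -0.1563] along 0.6985
```

```bash
python3 -m inch '[[-0.0006,0,0,0],[0,0,0,0],[0,0,0,0],[0,0,0,0],[0,0,0,0],[0,0,0,0]]'; python3 lv.py pics/p4.png | grep -E "now|redtop"; python3 -m inch '[[0,0,0,0],[0,0,0,0],[0,0,0,0]]'; python3 - <<'E'
from station import bot
import cv2
cv2.imwrite("pics/fin.png",bot.read_camera("scene")["color"][:,:,::-1])
E
```

```text
t: 18.7
eef_pos: [0.5331, -0.1925, 0.0668]
tool_rot: [0.0, 0.997, -0.074, 0.005]
contact_force: [10.9, -1.1, -7.3]
gripper_width: 0.234
grasp_force: 88.2
top now yellow [399.8 208.5] [ 0.6788 -0.1712] along 0.6968
top now red [392.6 207.8] [ 0.6811 -0.1551] along 0.6966
scene now yellow [237.  294.3] [ 0.6807 -0.1721] along 0.6988
scene now red [245.1 299.4] [ 0.6818 -0.1575] along 0.6977
top redtop [393.2 206.5] 18 [ 0.6815 -0.155 ] along 0.697
scene redtop [244.6 294.1] 17 [ 0.6828 -0.1563] along 0.6985
t: 19.1
eef_pos: [0.5331, -0.1925, 0.0668]
tool_rot: [0.0, 0.997, -0.074, 0.005]
contact_force: [11.9, -1.4, -6.7]
gripper_width: 0.238
grasp_force: 88.2
```

View pics/fin.png

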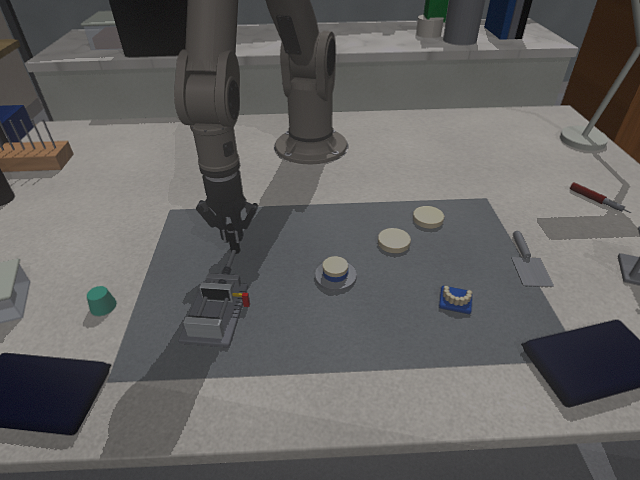

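View pics/p4.png

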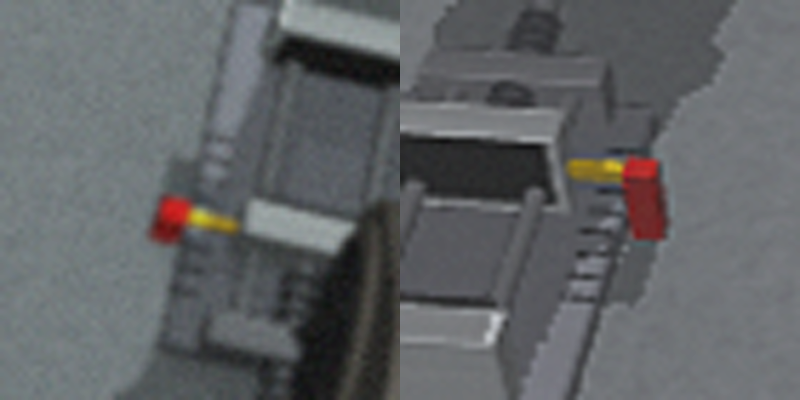

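The pointer (237,294) is level with the marker top (245,294), within about 0.5 mm. The stack at (336,270) is intact and the bystanders are where they were. The handle is held steady against the spring, so I'm handing in.

```bash
python3 -c "
from station import bot
print(bot.hand_in())"
```

```text
the job is handed in; nothing more can be done
None
```

Handed in at about 19 s, no verdict shown: the blue disc is on the plate with the ivory blank on top (both within about 1–2 mm of centre), the handle is held with the pointer level with the marker to about 0.5 mm, and the tooth model, teal block and spatula were not touched.

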